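Shut and lock the filter cover of a lab vacuum pump

TASK

Swing the vacuum pump's filter cover shut, then push its sprung T-headed quarter-turn stud gently in until you feel it bottom, ease it back about 4 mm to where it is free, and turn it ninety degrees clockwise without forcing it, so that it stays locked when you let go. Do not knock over or shove the glassware, bottles and tools around it.

Things in the scene. Friction and masses are not known exactly. Their poses are not given: they have to be found in the camera images.
- pump: Cream bench vacuum pump, fixed. Origin: bench surface under the middle of the low filter bay. Bay: x -85..85, y -85..75 mm, rim 110 mm high, under the hinged cover. Motor tower: x -85..85, y 75..200, 190 mm high, hose stubs on top to 220. The cover's hinge line runs along pump x at y = 65, z = 110 mm.
- cover (a joint): Angle of the flat grey cover (156 mm along pump x, 137 mm from hinge to free edge, 8 mm thick): 0 shut flat on the bay, growing as its free (-y) edge lifts; starts at 0.35 to 0.75. The stiff hinge stays where left; 2 to 4 N down near the free edge closes it. Shut, its upper face is 118 mm above the bench.
- cover_edge (a point): Middle of the cover's free edge, on the upper face; with the cover shut at pump (0, -72, 118) mm. Its axes are the cover's (pump axes when shut).
- stud_grip (a point): Centre of the stud's steel T head: 32 mm along its x, 12 mm thick along its y, 20 mm high, on a 10 mm round shank out of the cover's face 95 mm from the hinge line, midway along it. z: shank axis, away from the cover. Stud out, cover shut: at pump (0, -30, 170) mm, 42 mm of free shank below the head. The head lies along pump x at turn 0.
- plunge (a joint): Stud's inward travel, m: 0 out. A spring pushes it out: 3 N + 300 N/m x travel. Its foot bar drops into a groove in a hard floor at 16.5 to 29.5 mm of travel: this depth differs from unit to unit and is not measured, so feel for it. It turns only 3 to 5.5 mm up from that floor: in the groove, or higher, it is blocked. Let go when turned, it rises to 7.5 mm above the floor and stays.
- stud (a joint): Turn of the stud, rad, clockwise seen from above: 0 (start) in line with the slot of the receptacle below, 1.57 locked, stop at 1.62. Friction about 0.04 N m. At a wrong depth it is blocked at 0.1 to 0.4 rad by the groove, the slot or a ridge; turned while out it locks nothing. Past 1.2 rad it springs up behind the ridge when let go.
- cam_bar: 24 mm long, 4 mm thick cross bar on the stud's foot, 82 mm below the head's centre, along the head; hidden in the bay when shut. It enters the slotted steel receptacle in the bay; more than 30 N between the two damages them.
- amber: Amber glass bottle, 60 mm diameter, about 130 mm high; bystander. Origin: centre of underside.
- jar: White plastic jar, 72 mm diameter, about 110 mm high; bystander. Origin: centre of underside.
- beaker: Glass beaker, 70 mm diameter, 90 mm high; bystander. Origin: centre of underside.
- flask_ring: Cork flask ring, 100 mm outer diameter, 25 mm high; bystander. Origin: centre of underside.
- driver: Screwdriver lying on the bench, 200 mm long, handle 26 mm thick; bystander.
- weight: Steel weight, 40 mm diameter, 30 mm high; bystander. Origin: centre of underside.

How it is judged:
On the way, in this order (a step that is already met when the one before it is completed fails the run):
1. the cover is shut, the stud not yet pushed in (value of joint cover below 0.04 rad and value of joint plunge below 0.009 m), for 0.05 s.
2. the stud is pushed in through the slot, not yet turned (value of joint cover below 0.04 rad and value of joint plunge above 0.0105 m and value of joint stud below 0.4 rad), for 0.05 s.
At the end, for the whole second after the job is handed in: The cover is shut (under 0.04 rad), the stud is turned at least 1.25 rad from its start line and, let go, stays sprung in its receptacle (pushed in by more than 6 mm), at rest (value of joint cover below 0.04 rad and value of joint stud above 1.25 rad and value of joint plunge above 0.006 m and velocity of joint stud between -0.1 and 0.1 rad/s); the robot touches nothing.
It fails at once if the stud's bar is pressed on its receptacle with more than 30 N (contact force between cam_bar and anything else above 30 N).
It fails at once if a bottle, jar, beaker, ring, screwdriver or weight is shoved more than 40 mm or knocked over (distance of any of amber, jar, beaker, flask_ring, driver, weight from where it was at the start of the episode above 0.04 m or angle between any of amber, jar, beaker, flask_ring, weight's own z axis and vertical above 0.5 rad).
It also fails if it takes over 54 s, if anything falls off the work surface, if the arm or the gripper's body presses on something with over 40 N, if the wrist force passes 120 N, or if a joint passes its speed limit or range.

ROBOT

A 6-joint arm with a two-finger parallel gripper is mounted at the origin on the work surface. World frame = base frame: x ahead of the robot, y to its left, z up, the work surface at z = 0. Lengths are in m, angles in rad, forces in N, time in s.
With the tool pointing down it reaches from about 0.375 to 0.9 m from the base axis. Payload 3.1 kg.
Tool frame: the origin (TCP) lies at the very end of the fingers, on their centre line; the grasp point (between the pads) lies 19 mm behind it (manip.hold_point_z is the distance from the TCP to the grasp point, in m); y points along the fingers, z is the direction in which the jaws open and shut, and the axes are right-handed (so a half turn about y gives the same grasp; the last joint's range is limited). The gripper opens to 85 mm and grips with 20 to 120 N. Pads are 22 mm wide; open, the fingers measure 114 mm over their backs; the gripper's body (76 mm by 85 mm) begins 54 mm behind the grasp point. The pads swing forward as they close: fully open they stand 13 mm farther back than shut.
Start: joints at [1.065, 0.527, 1.433, -0, 1.181, -0.178], TCP at [0.201, 0.592, 0.231] pointing down, gripper open.
Joint ranges: [-3.08, 3.08], [-0.75, 2.2], [0.22, 2.44], [-1.43, 4.57], [0, 2.65], [-2.85, 2.85]. Speed limits (rad/s): [2.79, 2.79, 3.14, 3.14, 3.14, 3.14].

INTERFACE

Orientations are given as a unit quaternion [x, y, z, w].
In Python, from station import manip, eyes, workorder gives the robot as it stands. The module is installed in compiled form; this text tells all that it offers.
- The arm moves only by the shell command python3 -m jog 'ROWS' [OPENING] [FORCE]. ROWS is JSON, a list of rows, each a list of 2 entries, a list of its own where there are three numbers: the shift along the tool's x, y, z in cm, then the turn about the tool's y in rad. A call has 1 to 20 rows; each row is the pose to reach, as a shift and turn from the pose commanded when the call began, along the tool's axes at that moment; what a row does not reach only later rows make up. A row lasts 1/12 s, in which the tool goes at most 41.7 mm and 7.16 degrees, less where a joint would pass 70% of its speed; a pose out of reach is approached as far as the arm can. A call with a gripper value outside its range is refused whole. OPENING is the finger opening in cm, from 0 to 8.54, set as the call begins (- or left out, the last holds). The fingers move at their own pace and stop on an object; FORCE is the grip in N (left out, the last holds). Time passes only in rows, so rows that repeat a pose let the fingers close. It gives the time, the measured TCP pose, the force and the opening at its end, in the units of the state.
- manip.sense(): the state, without advancing time (a new reading comes with each control period).
- eyes.snapshot(name): name is "side" or "top" or "wrist"; returns a dict with "frame" (400x640x3 uint8, red, green, blue), "vfov" (degrees; the focal length in pixels is half the picture's height over the tangent of half this angle, whatever the lens; pixels are square), "cx", "cy" (the principal point, pixels), "rvec" (rotation vector, rad) and "tvec" (3), from world to camera coordinates, as OpenCV has them. Camera axes: x right, y down, z forward; pixel columns grow to the right and rows downward; lengths in m; the calibration is good to about 2 mm. A picture is of the moment at which its call begins. There is no depth.
- workorder.sign_off(): hands the job in, once; it reports no verdict.
The state is a dict: "t": time; "q": joint angles; "qd": joint speeds; "tau": joint torques, N m; "tcp_pos": TCP position; "tool_rot": TCP orientation; "force": force on the tool from outside, world axes, zero at the start; "ft_torque": the same for the moment, N m; "finger_gap": opening from 0.0 (shut) to 1.0 (fully open).
Only numpy, scipy, OpenCV 4.12 (cv2) and the standard library are available. Lean on these libraries where they do the work, as an engineer would, in place of code of your own. Each camera call takes 0.05 s, during which the arm holds its last target. There are 200 camera calls.

## Working session

There is one attempt and no reset: what is moved stays moved. The work goes in short steps, Python scripts to look and compute and a shell command to move; the robot and the scene stay as the last step left them, time stands still between calls to the robot, and variables do not carry over. Pictures are saved under pics/ and viewed, about 8 in all and at most 12, crops included, and the job is handed in when it is done.

```bash
mkdir -p pics; cat > h.py <<'E'
import numpy as np,cv2
from station import manip,eyes,workorder
from scipy.spatial.transform import Rotation as R
def snap(n,f):
    s=eyes.snapshot(n); cv2.imwrite('pics/'+f,s['frame'][:,:,::-1]); np.savez('pics/'+f+'.npz',**{k:s[k] for k in s if k!='frame'}); return s
def K(s):
    f=200/np.tan(np.radians(float(s['vfov']))/2); return np.array([[f,0,float(s['cx'])],[0,f,float(s['cy'])],[0,0,1]])
def load(f): return dict(np.load('pics/'+f+'.npz'))
def ray(s,u,v):
    Rm=cv2.Rodrigues(s['rvec'])[0]; return -Rm.T@s['tvec'].ravel(), Rm.T@np.linalg.inv(K(s))@[u,v,1]
def atz(s,u,v,z):
    o,d=ray(s,u,v); return o+d*(z-o[2])/d[2]
def proj(s,p): return cv2.projectPoints(np.array(p,float).reshape(-1,3),s['rvec'],s['tvec'],K(s),None)[0].reshape(-1,2)
E
python3 - <<'E'
from h import *
for n in ['side','top','wrist']:
    s=snap(n,n+'0.png'); print(n,s['vfov'],s['cx'],s['cy'],ray(s,320,200))
st=manip.sense(); print(st); print(R.from_quat(st['tool_rot']).as_matrix(),manip.hold_point_z)
E
```

```text
side 45.782565711352916 324.24502052700865 204.00348173207058 (array([ 1.01614593, -0.129674  ,  0.83427273]), array([-0.52386425,  0.07431526, -0.84864318]))
top 54.32797439663469 310.3828057966543 202.15722142451327 (array([ 0.40679325, -0.06665201,  0.93857597]), array([ 0.20309951, -0.00596018, -0.97946645]))
wrist 68.92018109585561 318.57412795473743 192.1026367895915 (array([0.12274085, 0.61650005, 0.37278664]), array([ 0.32687537, -0.10818854, -0.9392582 ]))
{'t': 0.15, 'q': array([ 1.06447555e+00,  5.28254409e-01,  1.43363108e+00, -2.60645960e-06,
        1.18141729e+00, -1.78536108e-01]), 'qd': array([-0.0011437 , -0.00277666, -0.00347724, -0.00109131,  0.00046227,
        0.00134582]), 'tau': array([ 8.82879449e-04, -4.42737544e+01, -1.78276044e+01, -2.44514194e-04,
        5.61212641e-03, -1.57808887e-05]), 'tcp_pos': array([0.20093225, 0.59122356, 0.23054998]), 'tool_rot': array([ 0.69820094, -0.11557309,  0.11516866, -0.69706133]), 'force': array([0.32728784, 0.74254986, 0.07858905]), 'ft_torque': array([0.02162806, 0.01055717, 0.04731596]), 'finger_gap': 0.9974977499255523}
[[ 9.46758080e-01 -8.27240229e-04  3.21944799e-01]
 [-3.21945721e-01 -1.49673637e-03  9.46756945e-01]
 [-3.01328942e-04 -9.99998538e-01 -1.68337370e-03]] 0.0187
```

View pics/top0.png

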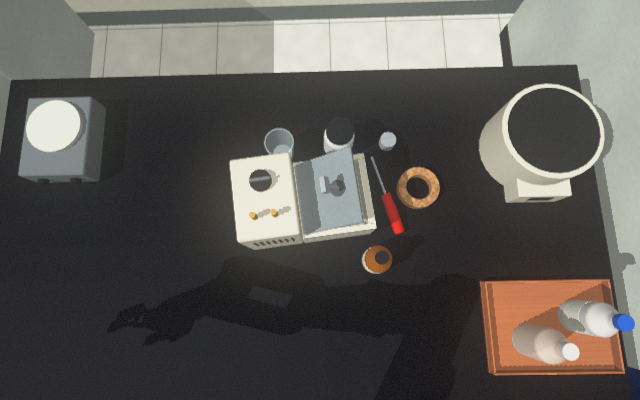

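View pics/side0.png

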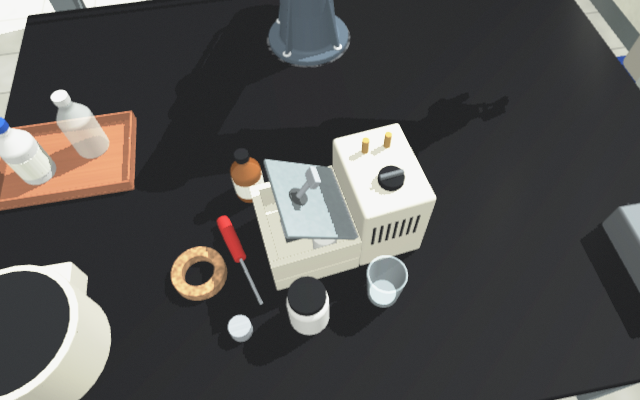

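```bash
python3 - <<'E'
import cv2
a=cv2.imread('pics/top0.png')[140:260,220:385]; cv2.imwrite('pics/tc.png',cv2.resize(a,None,fx=4.8,fy=4.8,interpolation=cv2.INTER_CUBIC))
a=cv2.imread('pics/side0.png')[115:295,230:445]; cv2.imwrite('pics/sc.png',cv2.resize(a,None,fx=3.3,fy=3.3,interpolation=cv2.INTER_CUBIC))
E
```

```text
(no output)
```

View pics/tc.png

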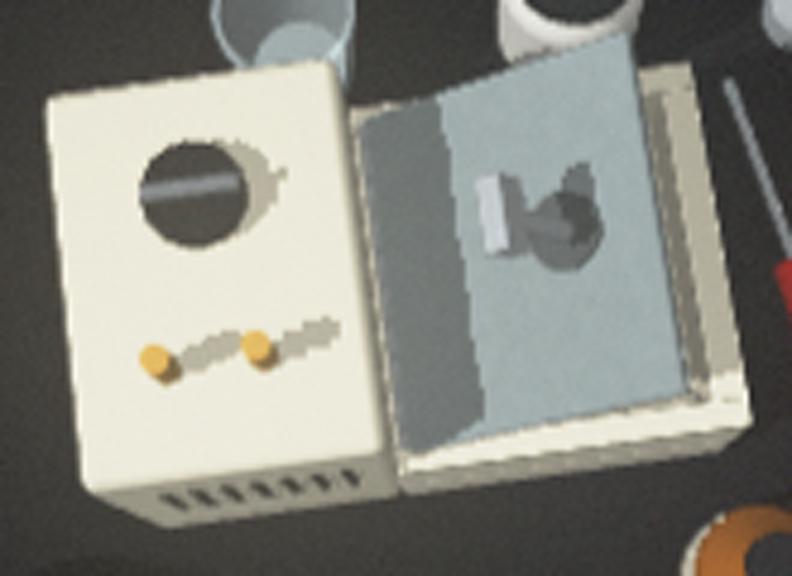

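View pics/sc.png

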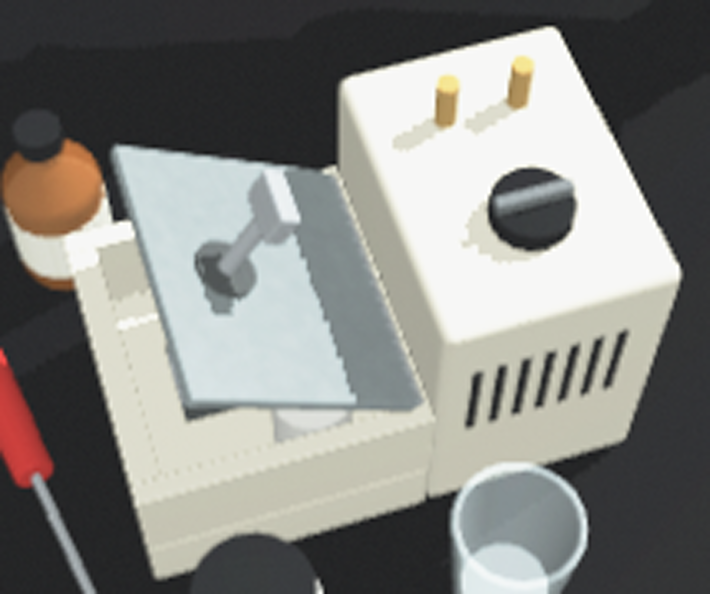

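```bash
cat > fit.py <<'E'
from h import *
from scipy.optimize import least_squares
T=load('top0.png');S=load('side0.png')
tw=np.array([[85,200,190],[85,75,190],[-85,75,190],[-85,200,190],[85,-85,110],[-85,-85,110]])/1e3
tp=np.array([[47,100],[335,62],[383,462],[85,490],[692,64],[750,420],[630,35],[688,395]])/4.8+[220,140]
sp=np.array([[680,275],[445,342],[340,78],[553,28],[138,500],[68,240],[185,405],[112,147]])/3.3+[230,115]
def cov(x,r,h,a): return np.array([x,.065-r*np.cos(a)+h*np.sin(a)*1,.110+r*np.sin(a)+h*np.cos(a)])
def w(p,P):
    c,s=np.cos(p[2]),np.sin(p[2]); return np.atleast_2d(P)@np.array([[c,s,0],[-s,c,0],[0,0,1]])+[p[0],p[1],0]
def pts(p): return w(p,np.vstack([tw,cov(.078,.137,.008,p[3]),cov(-.078,.137,.008,p[3])]))
def res(p): return np.r_[(proj(T,pts(p))-tp).ravel(),(proj(S,pts(p))-sp).ravel()]
if __name__=='__main__':
    r=least_squares(res,[.45,0,1.5,.5]);p=r.x
    print(p,'\n',r.fun.reshape(-1,2).round(1)); np.save('p.npy',p)
    for n,q in [('stud now',cov(0,.095,.060,p[3])),('edge now',cov(0,.137,.008,p[3])),('stud shut',[0,-.03,.17]),('edge shut',[0,-.072,.118]),('hinge',[0,.065,.11])]: print(n,w(p,q).round(4))
    for q in [cov(0,.095,.060,p[3])]: print(proj(T,w(p,q)),proj(S,w(p,q)))
    for n,u,v,z in [('amber',377,259,.13),('jar',340,132,.11),('beaker',279,140,.09),('weight',388,141,.03),('ring',418,187,.025),('drv1',374,158,.01),('drv2',399,232,.013)]: print(n,atz(T,u,v,z).round(3))
E
python3 fit.py
```

```text
[ 0.58890288 -0.09596451  0.1165811   0.52251116] 
 [[-2.  -1.7]
 [-0.5 -2.1]
 [ 0.3 -2.2]
 [-1.9  0.7]
 [-0.6 -0.4]
 [ 0.   0.8]
 [-0.3 -0.7]
 [-0.1 -0.1]
 [ 1.7 -0.5]
 [-0.8 -0.3]
 [-1.7 -1.1]
 [ 0.7 -2.7]
 [-1.6  0.9]
 [-2.2 -1.7]
 [-0.1 -0.5]
 [-1.1  0.1]]
stud now [[ 0.5874 -0.0834  0.2094]]
edge now [[ 0.5947 -0.1454  0.1853]]
stud shut [[ 0.5924 -0.1258  0.17  ]]
edge shut [[ 0.5973 -0.1675  0.118 ]]
hinge [[ 0.5813 -0.0314  0.11  ]]
[[326.0885949  184.89026662]] [[310.07535358 178.45089542]]
amber [ 0.449 -0.186  0.13 ]
jar [ 0.734 -0.12   0.11 ]
beaker [0.726 0.019 0.09 ]
weight [ 0.739 -0.241  0.03 ]
ring [ 0.623 -0.308  0.025]
drv1 [ 0.703 -0.208  0.01 ]
drv2 [ 0.517 -0.258  0.013]
```

```bash
python3 -m jog '[[[2,-4,-2],0],[[4,-8,-4],0],[[6,-10,-6],0],[[57.4,-10,-58.8],-0.445],[[57.4,-10,-58.8],-0.445],[[57.4,-10,-58.8],-0.445],[[57.4,-10,-58.8],-0.445],[[57.4,-10,-58.8],-0.445],[[57.4,-10,-58.8],-0.445],[[57.4,-10,-58.8],-0.445],[[57.4,-10,-58.8],-0.445],[[57.4,-10,-58.8],-0.445],[[57.4,-10,-58.8],-0.445],[[57.4,-10,-58.8],-0.445],[[57.4,-10,-58.8],-0.445],[[57.4,-10,-58.8],-0.445],[[57.4,-10,-58.8],-0.445],[[57.4,-10,-58.8],-0.445],[[57.4,-10,-58.8],-0.445],[[57.4,-10,-58.8],-0.445]]' 0 30; python3 - <<'E'
from h import *
st=manip.sense(); print(st['q'],st['tcp_pos'],R.from_quat(st['tool_rot']).as_matrix().round(3))
E
```

```text
t: 1.82
tcp_pos: [0.5371, -0.1129, 0.3308]
tool_rot: [-0.706, -0.041, 0.041, 0.706]
force: [0.3, 0.4, 0.6]
finger_gap: 0.004
[-4.11014070e-01  3.19790458e-01  1.49373215e+00  1.97862217e-04
  1.32868255e+00 -2.09848166e+00] [ 0.5370702  -0.11292872  0.33078887] [[ 0.993 -0.    -0.116]
 [ 0.116  0.     0.993]
 [-0.    -1.     0.   ]]
```

```bash
python3 -m jog '[[[0,0,0],0],[[0,0,0],0],[[0,0,0],0]]' | grep tcp_pos; python3 - <<'E'
from h import *
snap('wrist','w1.png')
E
```

```text
tcp_pos: [0.5361, -0.1106, 0.3304]
```

View pics/w1.png

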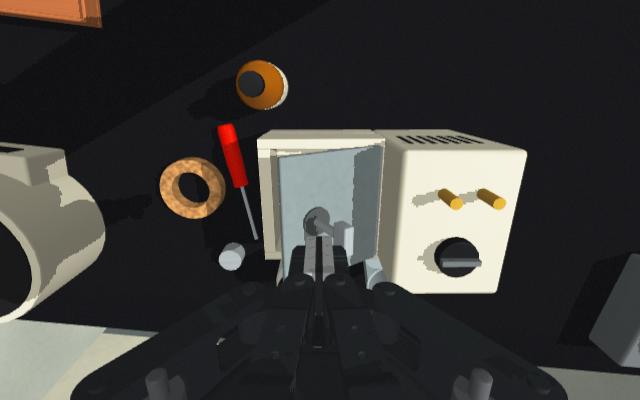

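```bash
python3 -m jog '[[[1.4,0,-4.1],0],[[1.4,0,-4.1],0],[[1.4,4,-4.1],0],[[1.4,8,-4.1],0],[[1.4,11,-4.1],0],[[1.4,13,-4.1],0],[[1.4,14,-4.1],0],[[1.4,15,-4.1],0],[[1.4,15.7,-4.1],0],[[1.4,16.4,-4.1],0],[[1.4,17.1,-4.1],0],[[1.4,17.8,-4.1],0],[[1.4,18.5,-4.1],0]]'; python3 -m jog '[[[0,0.5,0],0],[[0,1,0],0],[[0,1.4,0],0],[[0,1.8,0],0],[[0,2.1,0],0],[[0,2.3,0],0],[[0,2.5,0],0]]'
```

```text
t: 3.2
tcp_pos: [0.5561, -0.1502, 0.1461]
tool_rot: [0.706, 0.042, -0.041, -0.706]
force: [-0.5, -0.9, 1.0]
finger_gap: -0.003
t: 3.78
tcp_pos: [0.5555, -0.15, 0.1208]
tool_rot: [-0.706, -0.041, 0.041, 0.706]
force: [0.6, 0.0, -0.1]
finger_gap: -0.001
```

```bash
python3 -m jog '[[[0,0.1,0],0],[[0,0.2,0],0],[[0,0.3,0],0],[[0,0.3,0],0]]'; python3 - <<'E'
from h import *
S=snap('side','s2.png')
a=S['frame'][115:295,230:445,::-1]; cv2.imwrite('pics/s2c.png',cv2.resize(a,None,fx=3.3,fy=3.3,interpolation=cv2.INTER_CUBIC))
E
```

```text
t: 4.12
tcp_pos: [0.5555, -0.1499, 0.1181]
tool_rot: [-0.706, -0.041, 0.041, 0.706]
force: [-0.3, -0.3, 1.2]
finger_gap: 0.001
```

View pics/s2c.png

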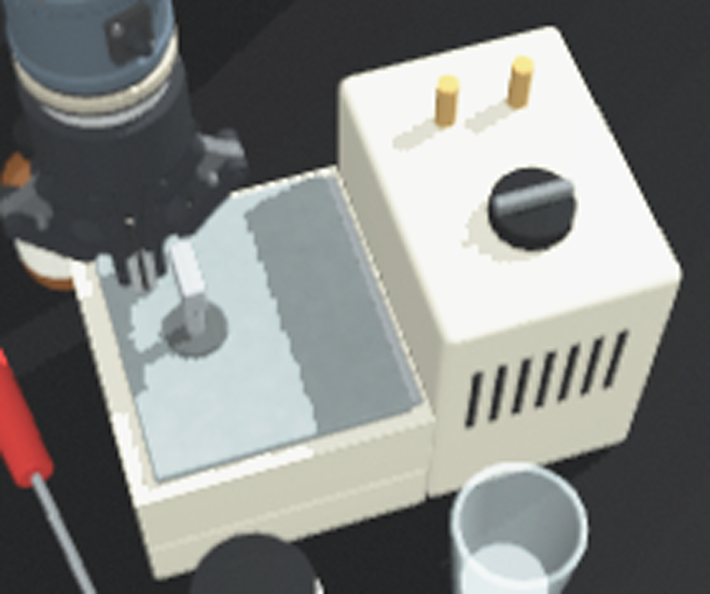

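```bash
python3 -m jog '[[[0,0.1,0],0],[[0,0.1,0],0]]';python3 -m jog '[[[0,0.1,0],0],[[0,0.1,0],0]]'
```

```text
t: 4.33
tcp_pos: [0.5556, -0.1499, 0.118]
tool_rot: [0.706, 0.042, -0.041, -0.706]
force: [-1.6, 1.0, 6.4]
finger_gap: 0.002
t: 4.5
tcp_pos: [0.5555, -0.1499, 0.118]
tool_rot: [0.706, 0.042, -0.041, -0.706]
force: [-2.2, 1.4, 12.5]
finger_gap: 0.001
```

```bash
python3 -m jog '[[[0,-2,0],0],[[0,-6,0],0],[[0,-10,0],0],[[0,-10,-4],0],[[0,-10,-8],0],[[0,-10,-12],0],[[0,-10,-12],0],[[0,-10,-12],0],[[0,-10,-12],0]]' 4; python3 - <<'E'
from h import *
S=snap('side','s3.png');T=snap('top','t3.png')
a=cv2.resize(S['frame'][170:230,265:325,::-1],None,fx=6.6,fy=6.6,interpolation=cv2.INTER_CUBIC)
b=cv2.resize(T['frame'][155:215,310:370,::-1],None,fx=6.6,fy=6.6,interpolation=cv2.INTER_CUBIC)
cv2.imwrite('pics/c3.png',np.hstack([a,b]))
p=np.load('p.npy')
from fit import w
for z in(.16,.18):
    for x in(-16,16):
        for y in(-6,6):
            q=w(p,[x/1e3,-.03+y/1e3,z]); print(x,y,z,((proj(S,q)-[265,170])*6.6).round(),((proj(T,q)-[310,155])*6.6+[396,0]).round())
E
```

```text
t: 5.25
tcp_pos: [0.5689, -0.2686, 0.2154]
tool_rot: [-0.705, -0.041, 0.042, 0.707]
force: [0.1, 1.1, -0.1]
finger_gap: 0.468
-16 -6 0.16 [[106. 163.]] [[663. 264.]]
-16 6 0.16 [[151. 152.]] [[624. 270.]]
16 -6 0.16 [[137. 266.]] [[647. 165.]]
16 6 0.16 [[183. 254.]] [[609. 170.]]
-16 -6 0.18 [[ 98. 121.]] [[668. 250.]]
-16 6 0.18 [[145. 108.]] [[628. 256.]]
16 -6 0.18 [[130. 224.]] [[652. 149.]]
16 6 0.18 [[178. 212.]] [[612. 154.]]
```

View pics/c3.png

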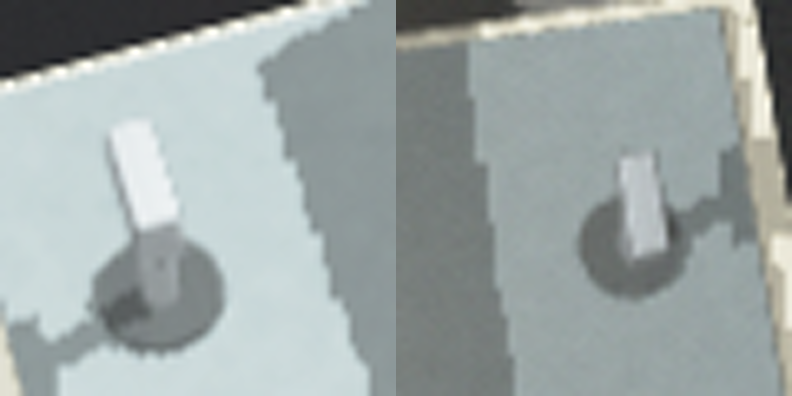

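```bash
python3 - <<'E'
from h import *
from scipy.optimize import least_squares
S=load('s3.png');T=load('t3.png')
a=np.array([142,175])/6.6+[265,170]; b=np.array([642-396,205])/6.6+[310,155]
r=least_squares(lambda p:np.r_[proj(S,p)[0]-a,proj(T,p)[0]-b],[.59,-.12,.18]);print(r.x,r.fun)
print(atz(S,*a,.18),atz(T,*b,.18))
t=manip.sense();M=R.from_quat(t['tool_rot']).as_matrix()
g=(atz(S,*a,.18)+atz(T,*b,.18))/2
print(g,t['tcp_pos'],M.T@(g-t['tcp_pos'])*100)
E
```

```text
[ 0.59249754 -0.12568288  0.17577184] [-0.40709002  0.02180234 -0.49584502 -0.03022913]
[ 0.5953019  -0.12504724  0.18      ] [ 0.59138445 -0.12634224  0.18      ]
[ 0.59334318 -0.12569474  0.18      ] [ 0.56906926 -0.26754641  0.21558116] [ 4.08759241  3.575599   13.79413155]
```

```bash
python3 -m jog '[[[2,0,4],0],[[4,0,8],0],[[4,0,11],0],[[4,0,13],0],[[4,0,13.8],0],[[4,0,13.8],0],[[4,0,13.8],0],[[4,2,13.8],0],[[4,4,13.8],0],[[4,5,13.8],0],[[4,6.1,13.8],0],[[4,6.1,13.8],0],[[4,6.1,13.8],0]]' 4 35; python3 - <<'E'
from h import *
S=snap('side','s4.png')
a=cv2.resize(S['frame'][140:230,240:340,::-1],None,fx=5,fy=5,interpolation=cv2.INTER_CUBIC)
W=snap('wrist','w4.png')
b=cv2.resize(W['frame'][180:270,270:370,::-1],None,fx=5,fy=5,interpolation=cv2.INTER_CUBIC)
cv2.imwrite('pics/c4.png',np.vstack([a,b])[:,:] if 0 else np.hstack([a,b])[:, :1000]);im=cv2.imread('pics/c4.png');cv2.imwrite('pics/c4.png',cv2.resize(im,None,fx=.8,fy=.8))
E
```

```text
t: 6.43
tcp_pos: [0.5931, -0.1282, 0.1547]
tool_rot: [-0.706, -0.041, 0.041, 0.706]
force: [0.0, -0.6, 0.2]
finger_gap: 0.47
```

View pics/c4.png

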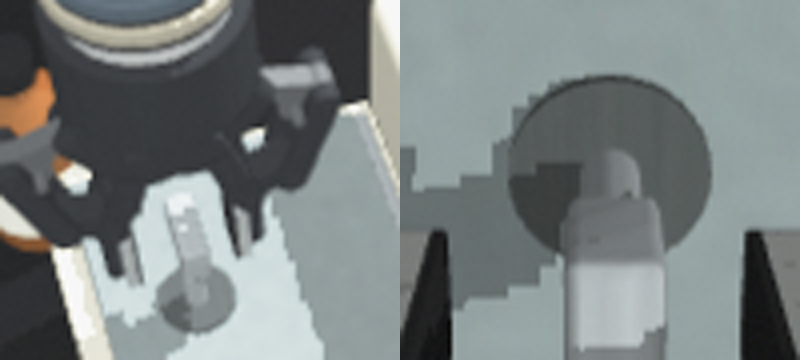

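```bash
python3 -m jog '[[[0,0,0.24],0],[[0,0,0.24],0],[[0,0,0.24],0]]'; python3 -m jog '[[[0,0,0],0],[[0,0,0],0],[[0,0,0],0],[[0,0,0],0],[[0,0,0],0],[[0,0,0],0],[[0,0,0],0],[[0,0,0],0]]' 0 35
```

```text
t: 6.78
tcp_pos: [0.5932, -0.1249, 0.1558]
tool_rot: [0.706, 0.042, -0.041, -0.706]
force: [0.2, -0.7, -0.3]
finger_gap: 0.47
t: 7.45
tcp_pos: [0.5931, -0.1256, 0.1553]
tool_rot: [0.706, 0.042, -0.041, -0.706]
force: [-0.2, -2.9, 2.5]
finger_gap: 0.127
```

```bash
python3 -m jog '[[[0,0.2,0],0],[[0,0.4,0],0],[[0,0.6,0],0],[[0,0.6,0],0]]'|grep -E 'tcp_pos|force';python3 -m jog '[[[0,0.1,0],0],[[0,0.2,0],0],[[0,0.2,0],0]]'|grep -E 'tcp_pos|force';python3 -m jog '[[[0,0.1,0],0],[[0,0.2,0],0],[[0,0.2,0],0]]'|grep -E 'tcp_pos|force'
```

```text
tcp_pos: [0.5932, -0.1255, 0.1489]
force: [0.7, -4.9, 3.4]
tcp_pos: [0.5931, -0.1255, 0.1471]
force: [-0.8, -4.3, 4.2]
tcp_pos: [0.5932, -0.1255, 0.1453]
force: [-2.0, -5.4, 5.1]
```

```bash
python3 -m jog '[[[0,0.1,-0.08],0],[[0,0.2,-0.08],0],[[0,0.2,-0.08],0]]'|grep -E 'tcp_pos|force';python3 -m jog '[[[0,0.1,0],0],[[0,0.2,0],0],[[0,0.2,0],0]]'|grep -E 'tcp_pos|force'; python3 -m jog '[[[0,0.1,0],0],[[0,0.1,0],0],[[0,0.1,0],0]]'|grep -E 'tcp_pos|force'
```

```text
tcp_pos: [0.5931, -0.1256, 0.1432]
force: [-1.2, -3.4, 6.2]
tcp_pos: [0.5932, -0.1256, 0.1414]
force: [-0.8, -3.7, 6.7]
tcp_pos: [0.5931, -0.1256, 0.1405]
force: [-1.2, -2.9, 5.7]
```

```bash
for i in 1; do python3 -m jog '[[[0,0.05,0],0],[[0,0.1,0],0],[[0,0.1,0],0]]'|grep -E 'tcp_pos|force';python3 -m jog '[[[0,0.05,0],0],[[0,0.1,0],0],[[0,0.1,0],0]]'|grep -E 'tcp_pos|force';done
```

```text
tcp_pos: [0.5932, -0.1256, 0.1396]
force: [-1.3, -3.2, 6.9]
tcp_pos: [0.5932, -0.1256, 0.1386]
force: [-1.7, -3.8, 7.6]
```

```bash
python3 -m jog '[[[0,0.05,0],0],[[0,0.1,0],0],[[0,0.1,0],0]]'|grep -E 'tcp_pos|force'
```

```text
tcp_pos: [0.5932, -0.1256, 0.1377]
force: [-1.2, -2.3, 6.8]
```

```bash
python3 -m jog '[[[0,0.05,0],0],[[0,0.1,0],0],[[0,0.1,0],0]]'|grep -E 'tcp_pos|force';python3 -m jog '[[[0,0.05,0],0],[[0,0.1,0],0],[[0,0.1,0],0]]'|grep -E 'tcp_pos|force'
```

```text
tcp_pos: [0.5932, -0.1256, 0.1367]
force: [-1.5, -2.9, 8.2]
tcp_pos: [0.5932, -0.1256, 0.1358]
force: [-2.2, -3.2, 7.7]
```

```bash
python3 -m jog '[[[0,0.05,0],0],[[0,0.1,0],0],[[0,0.1,0],0]]'|grep -E 'tcp_pos|force'
```

```text
tcp_pos: [0.5932, -0.1256, 0.1348]
force: [-1.9, -3.2, 8.6]
```

```bash
python3 -m jog '[[[0,0.05,0],0],[[0,0.1,0],0],[[0,0.1,0],0]]'|grep -E 'tcp_pos|force';python3 -m jog '[[[0,0.05,0],0],[[0,0.1,0],0],[[0,0.1,0],0]]'|grep -E 'tcp_pos|force'
```

```text
tcp_pos: [0.5932, -0.1256, 0.1339]
force: [-2.4, -3.1, 8.6]
tcp_pos: [0.5932, -0.1256, 0.1329]
force: [-2.4, -3.4, 10.2]
```

```bash
python3 -m jog '[[[0,0.05,0],0],[[0,0.1,0],0],[[0,0.1,0],0]]'|grep -E 'tcp_pos|force'
```

```text
tcp_pos: [0.5932, -0.1256, 0.132]
force: [-2.3, -3.6, 9.6]
```

```bash
python3 -m jog '[[[0,0.05,0],0],[[0,0.1,0],0],[[0,0.1,0],0]]'|grep -E 'tcp_pos|force';python3 -m jog '[[[0,0.05,0],0],[[0,0.1,0],0],[[0,0.1,0],0]]'|grep -E 'tcp_pos|force'
```

```text
tcp_pos: [0.5932, -0.1256, 0.1311]
force: [-1.0, -2.3, 9.3]
tcp_pos: [0.5932, -0.1256, 0.1301]
force: [-2.1, -3.2, 9.1]
```

```bash
python3 -m jog '[[[0,0.05,0],0],[[0,0.1,0],0],[[0,0.1,0],0]]'|grep -E 'tcp_pos|force'
```

```text
tcp_pos: [0.5933, -0.1256, 0.13]
force: [-4.1, -2.4, 13.6]
```

```bash
python3 -m jog '[[[0,0.05,0],0],[[0,0.05,0],0],[[0,0.05,0],0]]'|grep -E '^t:|tcp_pos|force|gap'
```

```text
t: 12.28
tcp_pos: [0.5933, -0.1256, 0.13]
force: [-3.8, -2.8, 15.2]
finger_gap: 0.132
```

```bash
python3 -m jog '[[[0,-0.2,0],0],[[0,-0.4,0],0],[[0,-0.53,0],0],[[0,-0.53,0],0],[[0,-0.53,0],0]]'|grep -E '^t:|tcp_pos|force|gap'
```

```text
t: 12.7
tcp_pos: [0.5932, -0.1257, 0.1339]
force: [-1.9, -3.3, 8.8]
finger_gap: 0.131
```

```bash
python3 -m jog '[[[0,-0.03,0],0.05],[[0,-0.03,0],0.1],[[0,-0.03,0],0.15],[[0,-0.03,0],0.2],[[0,-0.03,0],0.25],[[0,-0.03,0],0.3],[[0,-0.03,0],0.3],[[0,-0.03,0],0.3]]'|grep -E '^t:|tcp_pos|force|gap|tool'; python3 -c "
from h import *
s=manip.sense();print(s['ft_torque'],R.from_quat(s['tool_rot']).as_matrix()[:,2])"
```

```text
t: 13.37
tcp_pos: [0.5932, -0.1256, 0.1341]
tool_rot: [-0.704, 0.064, -0.065, 0.704]
force: [-0.9, -3.3, 8.4]
finger_gap: 0.13
[-0.50344545  0.31658855  0.00292653] [1.82181916e-01 9.83264797e-01 2.96178429e-04]
```

```bash
python3 -m jog '[[[0,0,0],0.07],[[0,0,0],0.14],[[0,0,0],0.21],[[0,0,0],0.28],[[0,0,0],0.35],[[0,0,0],0.42],[[0,0,0],0.5],[[0,0,0],0.5],[[0,0,0],0.5]]'|grep -E '^t:|tcp_pos|force|gap|tool'; python3 -c "
from h import *
s=manip.sense();print(s['ft_torque'],R.from_quat(s['tool_rot']).as_matrix()[:,2])"
```

```text
t: 14.12
tcp_pos: [0.5933, -0.1257, 0.1341]
tool_rot: [-0.666, 0.237, -0.237, 0.666]
force: [-2.3, -2.9, 9.4]
finger_gap: 0.134
[-0.53846335  0.25454429 -0.01192551] [6.31367140e-01 7.75483763e-01 6.84746084e-04]
```

```bash
python3 -m jog '[[[0,0,0],0.08],[[0,0,0],0.16],[[0,0,0],0.24],[[0,0,0],0.32],[[0,0,0],0.4],[[0,0,0],0.48],[[0,0,0],0.56],[[0,0,0],0.63],[[0,0,0],0.7],[[0,0,0],0.76],[[0,0,0],0.76],[[0,0,0],0.76]]'|grep -E '^t:|tcp_pos|force|gap|tool'; python3 -c "
from h import *
s=manip.sense();print(s['ft_torque'],R.from_quat(s['tool_rot']).as_matrix()[:,2])"
```

```text
t: 15.12
tcp_pos: [0.5933, -0.1258, 0.1342]
tool_rot: [-0.531, 0.467, -0.467, 0.531]
force: [-1.5, -4.1, 8.9]
finger_gap: 0.133
[-0.60730947  0.33862804 -0.05700172] [0.99187901 0.12717934 0.00120145]
```

```bash
python3 -m jog '[[[0,-0.1,0],0],[[0,-0.2,0],0],[[0,-0.3,0],0],[[0,-0.3,0],0],[[0,-0.3,0],0]]'|grep -E '^t:|tcp_pos|force|gap'; python3 -m jog '[[[0,0,0],0],[[0,0,0],0],[[0,0,0],0],[[0,0,0],0],[[0,0,0],0],[[0,0,0],0]]' 4|grep -E '^t:|tcp_pos|force|gap';python3 -m jog '[[[0,-1,0],0],[[0,-3,0],0],[[0,-6,0],0],[[0,-10,0],0],[[0,-12,-0],0],[[0,-12,0],0],[[-4,-12,-2],0],[[-8,-12,-4],0],[[-12,-12,-6],0],[[-14,-12,-6],0],[[-14,-12,-6],0]]'; python3 - <<'E'
from h import *
S=snap('side','s5.png');T=snap('top','t5.png')
a=cv2.resize(S['frame'][160:240,245:345,::-1],None,fx=4,fy=4,interpolation=cv2.INTER_CUBIC)
b=cv2.resize(T['frame'][145:225,290:390,::-1],None,fx=4,fy=4,interpolation=cv2.INTER_CUBIC)
cv2.imwrite('pics/c5.png',np.hstack([a,b]))
E
```

```text
t: 15.53
tcp_pos: [0.5933, -0.1258, 0.1371]
force: [-2.0, -3.1, 8.2]
finger_gap: 0.134
t: 16.03
tcp_pos: [0.5928, -0.1254, 0.1357]
force: [-0.0, -0.3, 0.2]
finger_gap: 0.47
t: 16.95
tcp_pos: [0.5114, 0.0101, 0.2559]
tool_rot: [0.532, -0.468, 0.464, -0.532]
force: [0.4, 0.2, -0.3]
finger_gap: 0.467
```

View pics/c5.png

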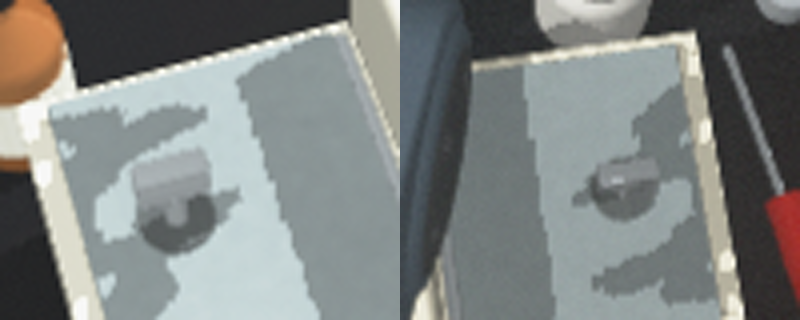

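```bash
python3 -m jog '[[[0,-3,0],0],[[0,-5,0],0],[[0,-5,0],0],[[0,-5,0],0],[[0,-5,0],0],[[0,-5,0],0]]'; python3 - <<'E'
from h import *
S=load('s5.png')
for z in(.18,.162,.155): print(z,(proj(S,[.593,-.1257,z])-[245,160])*4)
print(manip.sense()['qd'])
E
```

```text
t: 17.55
tcp_pos: [0.515, 0.0049, 0.3048]
tool_rot: [0.531, -0.468, 0.466, -0.53]
force: [0.9, -0.4, -0.8]
finger_gap: 0.467
0.18 [[163.70376301 141.65395951]]
0.162 [[167.29475635 164.77627038]]
0.155 [[168.6539206  173.52789294]]
[0.00519027 0.00176566 0.00428529 0.00206375 0.00135455 0.00158582]
```

```bash
python3 -c "
from station import workorder; print(workorder.sign_off())"
```

```text
the job is handed in; nothing more can be done
None
```

The cover is shut and the stud is pushed in and turned a quarter turn. It stayed locked when I let go. I handed the job in at about 17.6 s; no verdict is reported.

- **Cover:** I closed it with the shut fingers. The fingertips stopped at 118 mm above the bench, the shut height, with about 12 N on them.
- **Stud depth:** I gripped the T head and pushed it in by 1 mm steps. It bottomed at about 25 mm of travel, where the wrist force rose from about 9 N to 13.6 N, then 15.2 N on a 0.5 mm confirming push.
- **Turn:** I eased it back 4.1 mm by the measured tool height and turned it 1.56 rad clockwise. It met almost no resistance (at most about 0.06 N m).
- **Release:** I let it rise about 3 mm, opened the fingers and backed the arm away until the wrist force read about zero.

**Last checks:** The side and top pictures show the head turned 90 degrees and the cover flat. The head's top sits at about 162 mm, which means it is still pushed in about 18 mm, as expected when locked. I estimated that height from one picture, so it is good to a few millimetres.

A sideways load of 2 to 5 N on the grip remained throughout the push and turn. I never aimed at the glassware or tools, and the bottle, jar and screwdriver visible in the last crops looked untouched. I did not measure their positions again. No check failed.

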